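# Push the empty patch tin through the scrap bin's flap

### The arm

A 6-joint arm with a two-finger parallel gripper is mounted at the origin on the work surface. World frame = base frame: x ahead of the robot, y to its left, z up, the work surface at z = 0. Lengths are in m, angles in rad, forces in N, time in s.
With the tool pointing down it reaches from about 0.225 to 0.875 m from the base axis. Payload 3.4 kg.
Tool frame: the origin (TCP) lies at the very end of the fingers, on their centre line; the grasp point (between the pads) lies 19 mm behind it; z points along the fingers, x is the direction in which the jaws open and shut, and the axes are right-handed (so a half turn about z gives the same grasp; the last joint's range is limited). The gripper opens to 85 mm and grips with 20 to 120 N. Pads are 22 mm wide; open, the fingers measure 114 mm over their backs; the gripper's body (76 mm by 85 mm) begins 54 mm behind the grasp point. The pads swing forward as they close: fully open they stand 13 mm farther back than shut.
Start: joints at [-1.366, 0.276, 1.505, -0, 1.361, -0.121], TCP at [0.184, -0.545, 0.231] pointing down, gripper open.
Joint ranges: [-2.89, 2.89], [-0.75, 2.08], [0.22, 2.7], [-1.18, 4.32], [0.11, 2.71], [-2.7, 2.7]. Speed limits (rad/s): [2.57, 2.57, 3.14, 3.14, 3.14, 3.14].

### API

Orientations are given as a unit quaternion [w, x, y, z].
In Python, from rig import manip gives the robot as it stands.
- The arm moves only by the tool send_rows, never from a script. Its argument "increments" is a list of rows, each a list of 5 numbers: the opening, from 0 (shut) to 1 (fully open), then the shift along the tool's x, y, z in m, then the turn about the tool's z in rad. A call has 1 to 8 rows; each row shifts and turns the commanded pose from where the row before left it, along the tool's axes as they then stand; what a row does not reach is not made up. A row lasts 1/8 s, in which the tool goes at most 62.5 mm and 10.7 degrees, less where a joint would pass 70% of its speed; a pose out of reach is approached as far as the arm can. A call is refused whole if a number of a shift passes 0.0625 or a number of a turn 0.188, either way. A call with a gripper value outside its range is refused whole. The fingers move at their own pace and stop on an object; "squeeze" is the grip in N (left out, the last holds). Time passes only in rows, so rows that do not move let the fingers close. It gives the time, the measured TCP pose, the force and the opening at its end, in the units of the state.
- manip.get_state(): the state, without advancing time (a new reading comes with each control period).
- manip.get_image(name): name is "scene" or "top" or "wrist"; returns the picture (384x512x3 uint8, red, green, blue); there is no depth.
- manip.calibration(name): a dict with "fx", "fy", "cx", "cy" (pixels), "distortion" ([k1, k2, p1, p2, k3] as OpenCV has them; the pictures are not rectified), "camera_from_world" (4x4, takes a point from world to camera coordinates). Camera axes: x right, y up, looking along -z (the intrinsics and any distortion apply to the point x, -y, -z); pixel columns grow to the right and rows downward; lengths in m; the calibration is good to about 2 mm. A picture is of the moment at which its call begins: read the wrist's pose just before it. calibration takes no time and is no camera call; for the wrist camera it gives the pose at the moment of the call.
- manip.sign_off(): hands the job in, once; it reports no verdict.
The state is a dict: "clock": time; "qpos": joint angles; "qd": joint speeds; "effort": joint torques, N m; "position": TCP position; "ee_rot": TCP orientation; "contact_force": force on the tool from outside, world axes, zero at the start; "moment": the same for the moment, N m; "width": finger opening in m.
Only numpy, scipy, OpenCV 4.12 (cv2) and the standard library are available. Lean on these libraries where they do the work, as an engineer would, in place of code of your own. Each camera call takes 0.05 s, during which the arm holds its last target.

### The job

The empty patch tin on the sill of the countertop scrap bin is to go into the bin. Push the bin's self-closing flap inwards with one fingertip and keep it open with that finger while the other finger pushes the tin over the edge until it has dropped in, then draw back so that the flap shuts. Do not pick the tin up or shove the flap open with it, and leave the other things on the counter where they are.

Things in the scene. Friction and masses are not known exactly. Their poses are not given: they have to be found in the camera images.
- scrap_bin: Grey metal scrap bin, fixed, 250 (x) x 232 (y) x 174 mm high. Origin: on the counter, under the middle of the sill's inner lip; x points level from the sill into the bin (push direction), y along the lip, z up. The sill is a flat rimless shelf, z = 120, x = -120 to 0, full width. Behind the lip (x 0 to 126) is the well, floor at z = 4; its sloping mouth is 224 wide between 4 mm cheeks.
- bin_hinge (a point): Middle of the flap's hinge rod (radius 4 mm, along the bin's y), at x = 80, z = 170 mm of the bin. From the rod back to x = 130 a clear fixed roof covers the well, top at z = 174. Fingers pointing down can enter the mouth to x of about 70 before they meet the rod.
- flap (a joint): Angle of the bin's aluminium flap, rad: 0 shut, grows as it swings inwards and down into the well, stop at 1.1. Flat plate 3 mm thick, 216 wide, 94 long; shut, it slopes from the hinge rod down to the lip. Its spring shuts it (some 0.13 N m shut, 0.23 at 0.6 rad; 2 to 6 N at a fingertip). A fingertip 8 mm above the sill with its front at bin x = 45 mm opens it to about 0.3, at 60 to about 0.55.
- flap_edge (a point): Middle of the flap's lower free edge. Shut, it rests at the lip of the sill (x = 0, z = 120 mm of the bin); pushed along the bin's x just above this edge, the flap swings in and leaves a gap behind the lip.
- tin: Flat closed steel patch tin, plain metal lid, 44 (its x) x 60 (its y) x 22 mm high, about 60 g. Origin: centre of its underside, z up. It lies flat on the sill, 60 mm side roughly along the lip (within 0.2 rad), its middle 48 to 72 mm before the lip and up to 50 mm to either side of the bin's middle. Pushed on, it tips into the well once its middle is past the lip.
- tin_middle (a point): Centre of the patch tin's volume (11 mm above its underside).
- jar: Bystander: capped glass jar, 64 mm across, 90 tall, standing beside the bin. Origin: centre of its underside.
- pump: Bystander: blue mini pump lying beside the bin, 205 mm long (its x), 28 across. Origin: under its middle.
- tire_lever: Bystander: white tire lever lying before the bin, 130 mm long (its x), 20 wide, under 12 high. Origin: under its middle.
- valve_tool: Bystander: small T-shaped steel valve tool lying before the bin, 59 mm long (its x), 36 wide, 14 high. Origin: under its middle.
- kit_case: Bystander: black hard-shell kit case, 150 x 220 x 65 mm, push-button catch and handle on the robot's side. Origin: centre of its underside.
- chainring: Bystander: flat dark steel ring, 110 mm across, 5 high, lying on the counter. Origin: centre of its underside.
Things that resemble listed ones, but are neither listed nor needed, are in the scene too. What is shaped like the tin but black or purple is not meant.

How it is judged:
On the way, in this order (a step that is already met when the one before it is completed fails the run):
1. a finger holds the flap open while the tin is still on the sill (value of joint flap above 0.15 rad and contact force between the fingers and flap above 0.2 N and z of tin_middle in the frame of scrap_bin above 0.125 m), for 0.1 s.
2. the tin has dropped below the sill while a finger still holds the flap open (value of joint flap above 0.15 rad and contact force between the fingers and flap above 0.2 N and z of tin_middle in the frame of scrap_bin below 0.09 m and x of tin_middle in the frame of scrap_bin above 0 m), for 0.05 s.
At the end, for the whole second after the job is handed in: The tin lies at rest inside the bin's well (its middle more than 30 mm below the sill) and the flap is shut again (within 0.06 rad) (x of tin_middle in the frame of scrap_bin between 0 and 0.13 m and y of tin_middle in the frame of scrap_bin between -0.115 and 0.115 m and z of tin_middle in the frame of scrap_bin below 0.09 m and linear speed of tin below 0.03 m/s and value of joint flap below 0.06 rad); the robot touches nothing.
It fails at once if the tin was lifted off the sill (more than 15 mm) (z of tin_middle in the frame of scrap_bin above 0.146 m).
It fails at once if the flap was shoved with the tin while the tin lay on the sill (over 2 N) (contact force between tin and flap above 2 N and z of tin_middle in the frame of scrap_bin above 0.125 m).
It fails at once if another thing on the counter was moved more than 20 mm (distance of any of jar, pump, tire_lever, valve_tool, kit_case, chainring from where it was at the start of the episode above 0.02 m).
It also fails if it takes over 32 s, if anything falls off the work surface, if the arm or the gripper's body presses on something with over 40 N, if the wrist force passes 120 N, or if a joint passes its speed limit or range.

## Working session

There is one attempt and no reset: what is moved stays moved. The work goes in short steps, Python scripts to look and compute and a tool call to move; the robot and the scene stay as the last step left them, time stands still between calls to the robot, and variables do not carry over. Pictures are saved under pics/ and viewed, and the job is handed in when it is done.

Besides the shell and the picture viewer there is one more tool, called after "Request:" as name(argument=value, ...) on one line, values as JSON. send_rows: Moves the arm, as the interface text tells. Its arguments: {"type":"object","properties":{"increments":{"type":"array","items":{"type":"array","items":{"type":"number"}}},"squeeze":{"type":"number"}},"required":["increments"]}

```bash
mkdir -p pics; ls
python3 - <<'E'
from rig import manip
import cv2
print(manip.get_state())
for n in ["scene","top"]:
    im=manip.get_image(n); cv2.imwrite(f"pics/{n}0.png",im[:,:,::-1]); 
    c=manip.calibration(n); print(n,c)
E
```

```text
pics
{'clock': 0.0, 'qpos': array([-1.36598578e+00,  2.76592389e-01,  1.50615678e+00,  2.24758673e-05,
        1.36072024e+00, -1.21016520e-01]), 'qd': array([-2.86251416e-04, -2.17434142e-03,  2.71719367e-05, -1.79860966e-04,
       -7.46171352e-04,  8.86406641e-04]), 'effort': array([ 1.39246560e-03, -4.16762531e+01, -2.45804036e+01,  1.41793862e-04,
        1.12448234e-02,  1.73115751e-06]), 'position': array([ 0.18393456, -0.54420947,  0.2304318 ]), 'ee_rot': array([-6.43246212e-04,  8.12430557e-01, -5.83057209e-01, -6.83303246e-04]), 'contact_force': array([-0.05632331, -0.09864079,  0.32336669]), 'moment': array([-0.04952377,  0.01623137, -0.06878947]), 'width': 0.08523163500627448}
scene {'fx': 470.9731543304176, 'fy': 470.9731543304176, 'cx': 252.128257618128, 'cy': 181.7871571383161, 'distortion': array([-0.08645645,  0.        ,  0.        ,  0.        ,  0.        ]), 'camera_from_world': array([[ 0.85797383,  0.51326342, -0.0210135 , -0.42115182],
       [-0.34814567,  0.61106743,  0.71090871,  0.08409172],
       [ 0.3777241 , -0.60262531,  0.7029703 , -1.99597214],
       [ 0.        ,  0.        ,  0.        ,  1.        ]])}
top {'fx': 404.80432110923624, 'fy': 404.80432110923624, 'cx': 258.49336771217963, 'cy': 187.97960111999558, 'distortion': array([-0.04099394,  0.        ,  0.        ,  0.        ,  0.        ]), 'camera_from_world': array([[ 0.02096535, -0.9996751 , -0.01449685,  0.01158323],
       [ 0.9969218 ,  0.01980753,  0.075859  , -0.49010552],
       [-0.07554721, -0.01604263,  0.99701317, -1.31054827],
       [ 0.        ,  0.        ,  0.        ,  1.        ]])}
```

View pics/scene0.png

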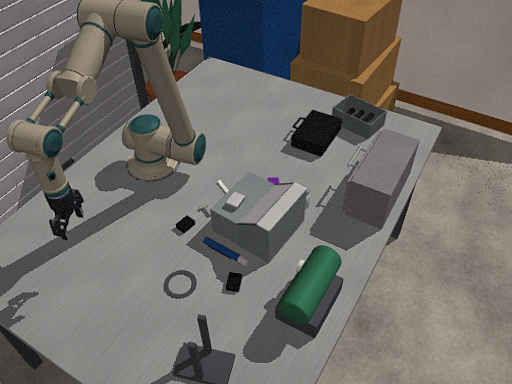

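View pics/top0.png

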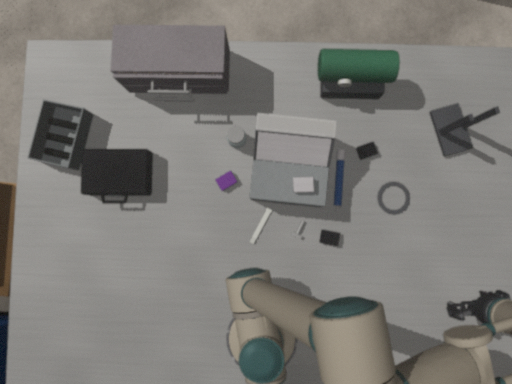

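The scene shows the bin with its sill facing the robot. In the top view the tin is at about (303,185), the sill spans about (251–328, 160–205), and the flap and roof lie beyond it. The jar is at (236,136), the pump at (339,180), the lever at (261,226) and the valve tool at (300,230). I'll zoom in for corners.

Run:
```python
import cv2
im=cv2.imread("pics/top0.png"); c=im[100:250,220:360]; cv2.imwrite("pics/topz.png",cv2.resize(c,None,fx=4,fy=4,interpolation=cv2.INTER_CUBIC))
im=cv2.imread("pics/scene0.png"); c=im[165:275,180:320]; cv2.imwrite("pics/scenez.png",cv2.resize(c,None,fx=5,fy=5,interpolation=cv2.INTER_CUBIC))
```

```text
(no output)
```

View pics/topz.png

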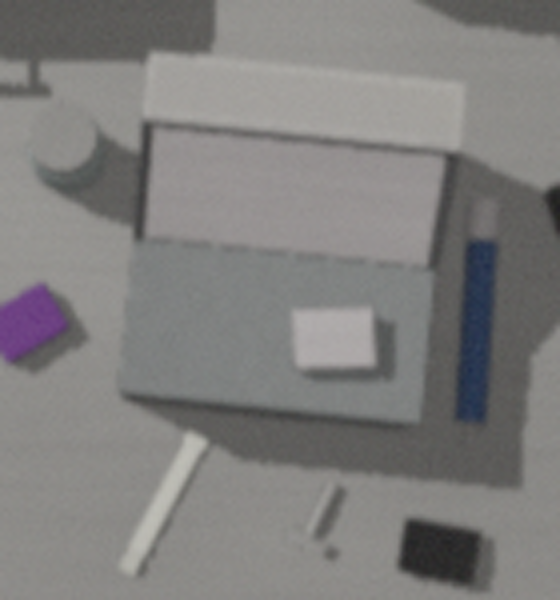

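View pics/scenez.png

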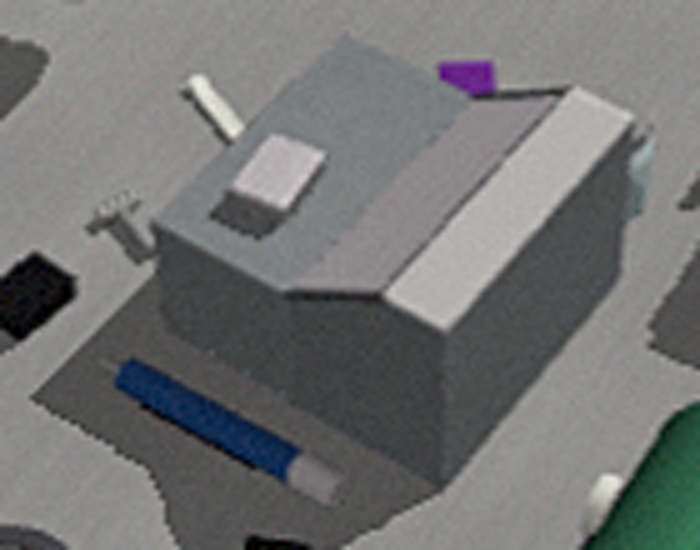

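```bash
cat > h.py <<'E'
import numpy as np, cv2
def proj(c,P):
    M=c["camera_from_world"]; P=np.atleast_2d(P); q=P@M[:3,:3].T+M[:3,3]; q=q*[1,-1,-1]
    K=np.array([[c["fx"],0,c["cx"]],[0,c["fy"],c["cy"]],[0,0,1]])
    return cv2.projectPoints(q.reshape(-1,1,3),np.zeros(3),np.zeros(3),K,np.array(c["distortion"]))[0].reshape(-1,2)
def tf(p,P):
    P=np.atleast_2d(P); a=p[2]; R=np.array([[np.cos(a),-np.sin(a)],[np.sin(a),np.cos(a)]])
    return np.c_[P[:,:2]@R.T+p[:2],P[:,2]]
E
python3 - <<'E'
from rig import manip
from h import *
from scipy.optimize import least_squares
ct,cs=manip.calibration("top"),manip.calibration("scene")
Z=lambda a,s,o:(np.array(a)+.5)/s-.5+np.array(o)
t_o=np.array([[-120,116,120],[-120,-116,120],[0,116,120],[0,-116,120],[130,116,174],[130,-116,174],[80,116,174],[80,-116,174]])/1e3
t_p=Z([[120,392],[420,421],[135,242],[434,267],[150,52],[465,85],[143,118],[463,152]],4,[220,100])
s_o=np.array([[-120,-116,120],[-120,116,120],[0,-116,120],[80,-116,174],[130,-116,174],[130,116,174],[80,116,174]])/1e3
s_p=Z([[157,225],[345,37],[290,290],[383,297],[447,330],[632,118],[572,88]],5,[180,165])
f=lambda p:np.r_[(proj(ct,tf(p,t_o))-t_p).ravel(),(proj(cs,tf(p,s_o))-s_p).ravel()]
r=least_squares(f,[.5,-.1,0],loss='soft_l1'); B=r.x; print("bin",B); print(np.round(f(B).reshape(-1,2),1).tolist())
o=np.array([[22,30,142],[22,-30,142],[-22,-30,142],[-22,30,142]])/1e3
tp=Z([[292,309],[372,307],[376,367],[298,369]],4,[220,100])
sp=Z([[275,135],[233,188],[283,210],[327,155]],5,[180,165])
so=o[[3,2,1,0]]
g=lambda p:np.r_[(proj(ct,tf(p,o))-tp).ravel(),(proj(cs,tf(p,so))-sp).ravel()]
r=least_squares(g,[.5,-.1,0]);T=r.x;print("tin",T);print(np.round(g(T).reshape(-1,2),1).tolist())
a=B[2];R=np.array([[np.cos(a),-np.sin(a)],[np.sin(a),np.cos(a)]])
print("tin in bin",R.T@(T[:2]-B[:2]),T[2]-a)
np.save("B.npy",B);np.save("T.npy",T)
E
```

```text
bin [ 0.56107993 -0.07827828 -0.08233485]
[[-0.3, 0.4], [1.1, 1.0], [0.0, -1.2], [1.1, 0.2], [0.4, 0.1], [0.2, -0.4], [0.4, 0.2], [-0.7, -0.4], [-1.3, -1.0], [0.2, -1.2], [-0.3, 1.0], [0.3, -0.4], [0.3, -0.2], [1.0, -0.7], [0.7, -0.5]]
tin [ 0.49528964 -0.11444694  0.04885351]
[[0.7, -0.0], [0.8, -0.1], [0.3, -0.4], [-0.3, -0.3], [-0.3, -0.9], [-0.5, -0.4], [0.6, -0.6], [0.2, -0.8]]
tin in bin [-0.06259285 -0.04145685] 0.13118835922592587
```

```bash
cat >> h.py <<'E'
def goal(bx,by,bz,phi,st):
    "tool-axis deltas to bring TCP to bin point with jaw axis at phi in bin frame; sequence turn first"
    from scipy.spatial.transform import Rotation as Ro
    B=np.load("B.npy"); w=tf(B,[[bx,by,bz]])[0]
    q=np.array(st["ee_rot"]); R=Ro.from_quat(q[[1,2,3,0]]).as_matrix()
    yaw=np.arctan2(R[1,0],R[0,0]); want=phi+B[2]
    dt=-(want-yaw); R2=R@Ro.from_euler('z',dt).as_matrix()
    return dict(world=w,turn=dt,shift_after_turn=R2.T@(w-st["position"]),tilt=R[2,2])
def where(st):
    B=np.load("B.npy"); a=B[2]; d=np.array(st["position"])-[B[0],B[1],0]
    return np.array([np.cos(a)*d[0]+np.sin(a)*d[1],-np.sin(a)*d[0]+np.cos(a)*d[1],d[2]])
E
python3 - <<'E'
from rig import manip
from h import *
print(goal(-.07,-.004,.2,.75,manip.get_state()))
E
```

```text
{'world': array([ 0.49098809, -0.0765078 ,  0.2       ]), 'turn': np.float64(-1.9126592092249701), 'shift_after_turn': array([ 0.53070815, -0.17716488,  0.03120635]), 'tilt': np.float64(-0.9999986055485065)}
```

Request:
send_rows(increments=[[1, 0, 0, 0, -0.174], [1, 0, 0, 0, -0.174], [1, 0, 0, 0, -0.174], [1, 0, 0, 0, -0.174], [1, 0, 0, 0, -0.174], [1, 0, 0, 0, -0.174], [1, 0, 0, 0, -0.174], [1, 0, 0, 0, -0.174]])

```text
clock: 1.1
position: [0.184, -0.5445, 0.2308]
ee_rot: [-0.001, 0.997, 0.076, -0.0]
contact_force: [-0.2, 0.1, 0.2]
width: 0.0857
```

Request:
send_rows(increments=[[1, 0, 0, 0, -0.174], [1, 0, 0, 0, -0.174], [1, 0, 0, 0, -0.174], [1, 0.05, -0.018, 0, 0], [1, 0.05, -0.018, 0, 0], [1, 0.05, -0.018, 0, 0], [1, 0.05, -0.018, 0, 0], [1, 0.05, -0.018, 0, 0]])

```text
clock: 2.1
position: [0.3249, -0.3174, 0.231]
ee_rot: [-0.0, 0.945, 0.328, 0.0]
contact_force: [1.5, -0.5, 0.7]
width: 0.0857
```

Request:
send_rows(increments=[[1, 0.05, -0.017, 0, 0], [1, 0.05, -0.017, 0, 0], [1, 0.05, -0.017, 0, 0], [1, 0.05, -0.017, 0, 0], [1, 0.05, -0.017, 0, 0], [1, 0, 0, 0, 0]])

```text
clock: 2.85
position: [0.4689, -0.0944, 0.2309]
ee_rot: [-0.001, 0.944, 0.331, 0.0]
contact_force: [0.3, -0.8, -0.2]
width: 0.085
```

Run:
```python
from rig import manip
from h import *
st=manip.get_state();print(st["clock"],where(st),st["contact_force"]);print(goal(-.07,-.004,.15,.75,st))
im=manip.get_image("wrist"); cv2.imwrite("pics/w1.png",im[:,:,::-1])
```

```text
2.85 [-0.09057247 -0.02365038  0.23086592] [ 0.32754478 -0.84668721 -0.18865625]
{'world': array([ 0.49098809, -0.0765078 ,  0.15      ]), 'turn': np.float64(0.006767782353811147), 'shift_after_turn': array([ 0.02839258, -0.00026684,  0.08088542]), 'tilt': np.float64(-0.9999991791596623)}
```

View pics/w1.png

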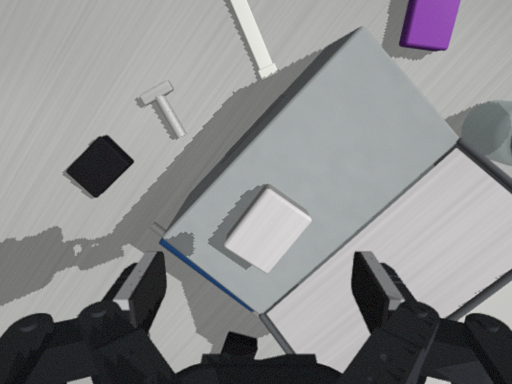

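The wrist view shows the tin's lid corners at about (270,186), (311,218), (264,272), (226,246). The lip ends at (262,313) and (459,142), and the fingers are at the lower left and right. I'll check the fitted poses against this.

Run:
```python
from rig import manip
from h import *
B=np.load("B.npy");T=np.load("T.npy")
c=manip.calibration("wrist");im=cv2.imread("pics/w1.png")
o=np.array([[22,30,142],[22,-30,142],[-22,-30,142],[-22,30,142]])/1e3
b=np.array([[-120,116,120],[-120,-116,120],[0,-116,120],[0,116,120]])/1e3
for P,col in((tf(T,o),(0,0,255)),(tf(B,b),(0,255,0))):
    uv=proj(c,P);print(np.round(uv).tolist()); cv2.polylines(im,[np.round(uv).astype(np.int32)],True,col,1)
cv2.imwrite("pics/w1o.png",im)
for s in (1,-1):
  st=manip.get_state()
```

```text
[[318.0, 219.0], [272.0, 273.0], [228.0, 245.0], [272.0, 187.0]]
[[366.0, 22.0], [164.0, 237.0], [264.0, 315.0], [466.0, 137.0]]
```

View pics/w1o.png

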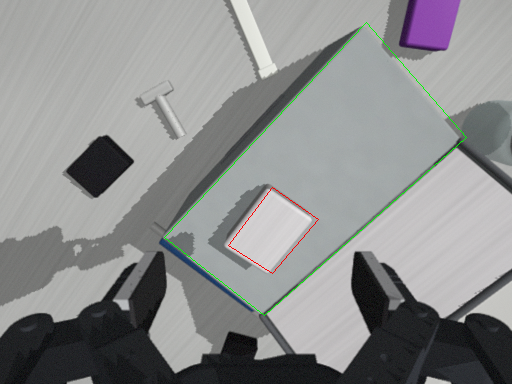

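Request:
send_rows(increments=[[1, 0.028, 0, 0, 0], [1, 0, 0, 0.035, 0], [1, 0, 0, 0.035, 0], [1, 0, 0, 0.01, 0], [1, 0, 0, 0, 0], [1, 0, 0, 0, 0]])

```text
clock: 3.65
position: [0.4906, -0.0808, 0.1526]
ee_rot: [0.001, 0.945, 0.328, 0.001]
contact_force: [0.8, -0.7, -0.9]
width: 0.0857
```

Run:
```python
from rig import manip
from h import *
st=manip.get_state();print(st["clock"],where(st),st["contact_force"]);print(goal(-.07,-.004,.13,.75,st))
for n in ("wrist","scene"):
  im=manip.get_image(n)[:,:,::-1]
  if n=="scene": im=cv2.resize(im[140:260,180:320],None,fx=5,fy=5,interpolation=cv2.INTER_CUBIC)
  cv2.imwrite(f"pics/{n}2.png",im)
```

```text
3.65 [-0.07004464 -0.00832597  0.15261698] [ 0.81507655 -0.72218136 -0.85648936]
{'world': array([ 0.49098809, -0.0765078 ,  0.13      ]), 'turn': np.float64(0.0006350122606961772), 'shift_after_turn': array([ 0.00295035, -0.00318783,  0.02261365]), 'tilt': np.float64(-0.9999963118256628)}
```

View pics/wrist2.png

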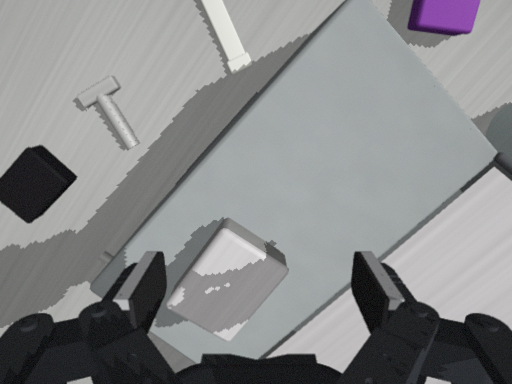

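View pics/scene2.png

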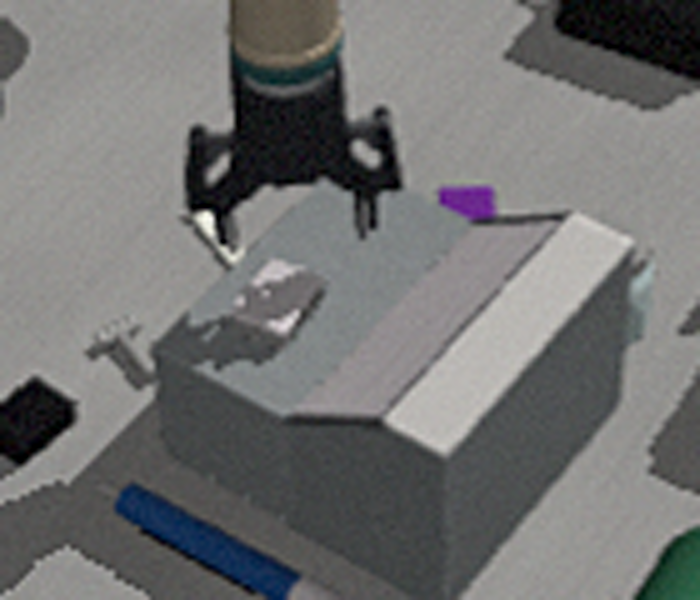

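The fingers straddle the tin diagonally and clear it (wrist: pads at about x 118–165 and x 354–402, y 252–303). I'll work out the tip height and thickness.

```bash
python3 - <<'E'
from rig import manip
from h import *
from scipy.spatial.transform import Rotation as Ro
st=manip.get_state();c=manip.calibration("wrist");cs=manip.calibration("scene")
q=st["ee_rot"];R=Ro.from_quat(q[[1,2,3,0]]).as_matrix()
for dz in (0,-.013):
  P=np.array([[x,y,dz] for x in(-.057,-.0425,.0425,.057) for y in(-.011,.011)])@R.T+st["position"]
  print(dz,np.round(proj(c,P)).tolist()); 
  print(np.round((proj(cs,P)-[180,140]+.5)*5-.5).tolist())
E
python3 -c "
import cv2
im=cv2.imread('pics/wrist2.png')[220:384,80:440];cv2.imwrite('pics/w2z.png',cv2.resize(im,None,fx=2.2,fy=2.2))"
```

```text
0 [[143.0, 232.0], [148.0, 271.0], [173.0, 232.0], [177.0, 271.0], [347.0, 232.0], [343.0, 271.0], [376.0, 232.0], [371.0, 271.0]]
[[217.0, 248.0], [219.0, 270.0], [237.0, 245.0], [240.0, 268.0], [357.0, 233.0], [361.0, 254.0], [377.0, 230.0], [381.0, 252.0]]
-0.013 [[134.0, 244.0], [139.0, 286.0], [166.0, 245.0], [170.0, 286.0], [354.0, 245.0], [350.0, 286.0], [386.0, 244.0], [380.0, 286.0]]
[[216.0, 235.0], [218.0, 257.0], [236.0, 232.0], [239.0, 255.0], [356.0, 219.0], [360.0, 241.0], [377.0, 217.0], [381.0, 239.0]]
```

View pics/w2z.png

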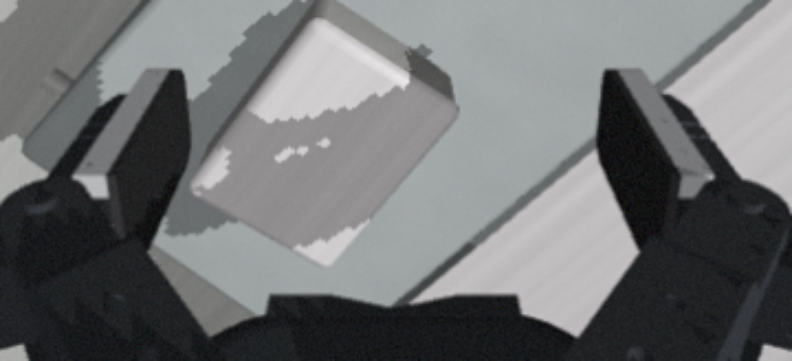

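Tips match about 13 mm above TCP. I'll aim for TCP z ≈ 0.114, which puts the tips about 7 mm above the sill.

Request:
send_rows(increments=[[1, 0.003, -0.003, 0, 0], [1, 0, 0, 0.012, 0], [1, 0, 0, 0.012, 0], [1, 0, 0, 0.008, 0], [1, 0, 0, 0.004, 0], [1, 0, 0, 0.002, 0], [1, 0, 0, 0, 0]])

```text
clock: 4.62
position: [0.4903, -0.0759, 0.1133]
ee_rot: [0.0, 0.945, 0.328, 0.0]
contact_force: [-0.2, -0.5, -0.2]
width: 0.0852
```

Run:
```python
from rig import manip
from h import *
st=manip.get_state();print(st["clock"],where(st),st["contact_force"]);print(goal(-.05,-.004,.114,.75,st))
im=manip.get_image("wrist")[:,:,::-1]
cv2.imwrite(f"pics/w3.png",im)
```

```text
4.625 [-0.07073524 -0.00345376  0.11331032] [-0.24548039 -0.52394472 -0.17613129]
{'world': array([ 0.51092034, -0.07815264,  0.114     ]), 'turn': np.float64(0.0013364654562735279), 'shift_after_turn': array([ 0.01479943,  0.01453376, -0.00068649]), 'tilt': np.float64(-0.9999999816993018)}
```

View pics/w3.png

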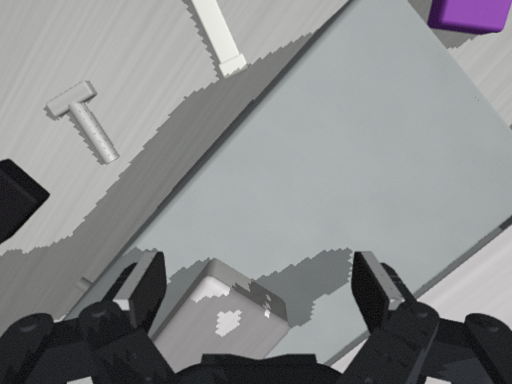

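No contact so far; the tin sits between the fingers. Now I'll push along bin x.

Request:
send_rows(increments=[[1, 0.0037, 0.0034, 0, 0], [1, 0.0037, 0.0034, 0, 0], [1, 0.0037, 0.0034, 0, 0], [1, 0.0037, 0.0034, 0, 0], [1, 0.0037, 0.0034, 0, 0], [1, 0.0037, 0.0034, 0, 0], [1, 0.0037, 0.0034, 0, 0], [1, 0, 0, 0, 0]])

```text
clock: 5.68
position: [0.526, -0.0786, 0.1133]
ee_rot: [0.0, 0.945, 0.328, 0.0]
contact_force: [0.1, 0.4, -0.4]
width: 0.0857
```

```bash
cat > look.py <<'E'
import sys
from rig import manip
from h import *
n=sys.argv[1]
st=manip.get_state();print(st["clock"],where(st),st["contact_force"],goal(.016,-.004,.114,.75,st))
im=manip.get_image("wrist")[:,:,::-1]; s=manip.get_image("scene")[:,:,::-1]; t=manip.get_image("top")[:,:,::-1]
s=cv2.resize(s[150:260,200:320],(440,400),interpolation=cv2.INTER_CUBIC)
t=cv2.resize(t[100:220,240:345],(350,400),interpolation=cv2.INTER_CUBIC)
cv2.imwrite(f"pics/st{n}.png",np.hstack([s,t]));cv2.imwrite(f"pics/w{n}.png",im)
E
python3 look.py 4
```

```text
5.675 [-0.03498493 -0.00318972  0.11326792] [ 0.10255696  0.35904405 -0.41335256] {'world': array([ 0.57669676, -0.0835806 ,  0.114     ]), 'turn': np.float64(0.0014352111625010044), 'shift_after_turn': array([ 0.0367531 ,  0.03534665, -0.00069226]), 'tilt': np.float64(-0.9999996789138048)}
```

View pics/st4.png

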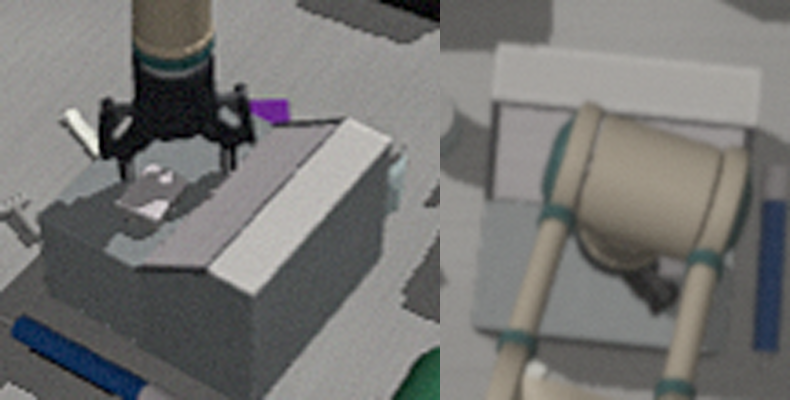

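View pics/w4.png

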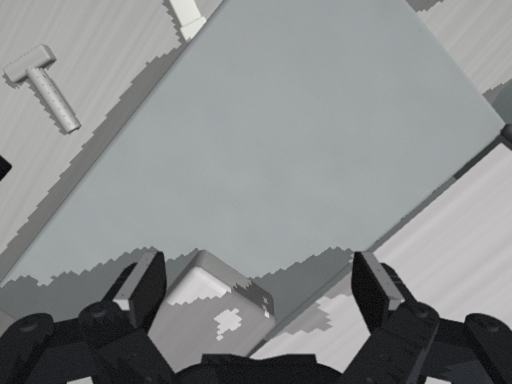

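The tin now touches the rear finger, with its yaw barely changed. The lead finger is at the flap, which hasn't opened yet. I'll continue.

Request:
send_rows(increments=[[1, 0.0037, 0.0034, 0, 0], [1, 0.0037, 0.0034, 0, 0], [1, 0.0037, 0.0034, 0, 0], [1, 0.0037, 0.0034, 0, 0], [1, 0.0037, 0.0034, 0, 0], [1, 0, 0, 0, 0], [1, 0, 0, 0, 0]])

```text
clock: 6.7
position: [0.5507, -0.0803, 0.1134]
ee_rot: [0.0, 0.945, 0.328, 0.0]
contact_force: [-1.5, 0.1, 1.8]
width: 0.0851
```

```bash
python3 look.py 5
```

```text
6.7 [-0.01020925 -0.00289128  0.11338342] [-1.53945277  0.11647205  1.76635444] {'world': array([ 0.57669676, -0.0835806 ,  0.114     ]), 'turn': np.float64(0.001360773454885278), 'shift_after_turn': array([ 0.01842157,  0.01867683, -0.00059654]), 'tilt': np.float64(-0.999999706701156)}
```

View pics/st5.png

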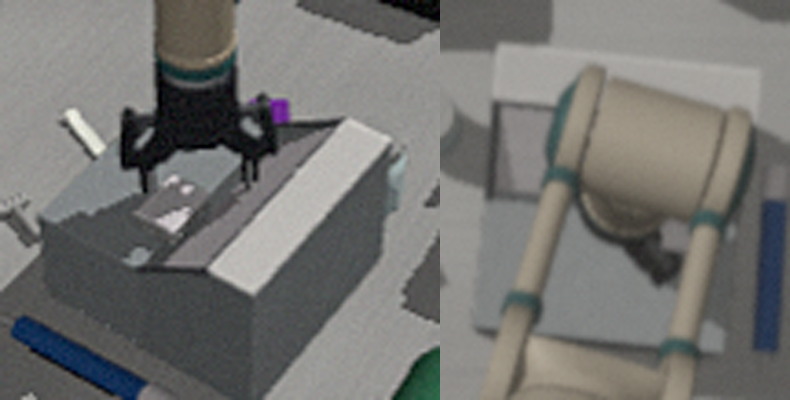

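View pics/w5.png

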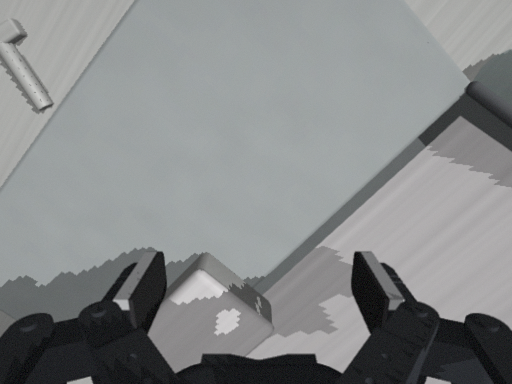

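The flap is opening: there is a dark gap along the lip and about 2.3 N of contact force. The tin front is near the lip. I'll continue.

Request:
send_rows(increments=[[1, 0.0037, 0.0034, 0, 0], [1, 0.0037, 0.0034, 0, 0], [1, 0, 0, 0, 0], [1, 0, 0, 0, 0]])

```text
clock: 7.35
position: [0.5604, -0.081, 0.1132]
ee_rot: [0.0, 0.945, 0.328, -0.0]
contact_force: [-3.3, 0.8, 0.6]
width: 0.0854
```

```bash
python3 look.py 6
```

```text
7.35 [-0.00042874 -0.00281119  0.11319625] [-3.33525994  0.81365846  0.5750141 ] {'world': array([ 0.57669676, -0.0835806 ,  0.114     ]), 'turn': np.float64(0.0014175958228903607), 'shift_after_turn': array([ 0.01121034,  0.01206833, -0.00080402]), 'tilt': np.float64(-0.999999997659277)}
```

View pics/st6.png

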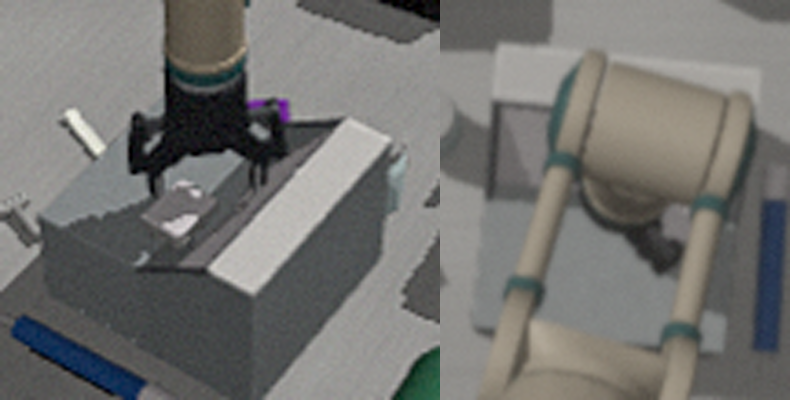

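View pics/w6.png

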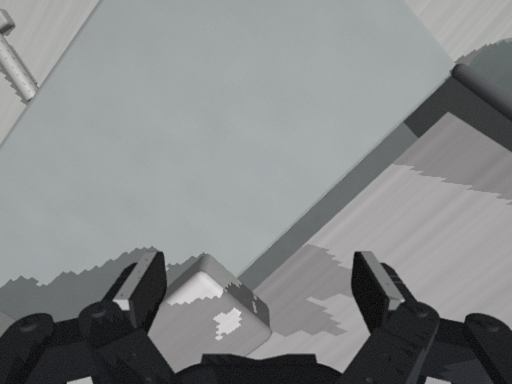

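The flap is wide open ahead of the tin, and the tin's leading edge is past the lip. Now the last push.

Request:
send_rows(increments=[[1, 0.0029, 0.0028, 0, 0], [1, 0.0029, 0.0028, 0, 0], [1, 0.0029, 0.0028, 0, 0], [1, 0.0029, 0.0028, 0, 0], [1, 0, 0, 0, 0], [1, 0, 0, 0, 0]])

```text
clock: 8.25
position: [0.5756, -0.0825, 0.1127]
ee_rot: [-0.0, 0.945, 0.328, -0.001]
contact_force: [-5.1, 0.5, -0.0]
width: 0.0853
```

```bash
python3 look.py 7
```

```text
8.25 [ 0.01483529 -0.00305518  0.1127338 ] [-5.12443511  0.49940302 -0.03763068] {'world': array([ 0.57669676, -0.0835806 ,  0.114     ]), 'turn': np.float64(0.0016243238515606384), 'shift_after_turn': array([ 0.00020601,  0.00148319, -0.00126893]), 'tilt': np.float64(-0.9999972429217402)}
```

View pics/st7.png

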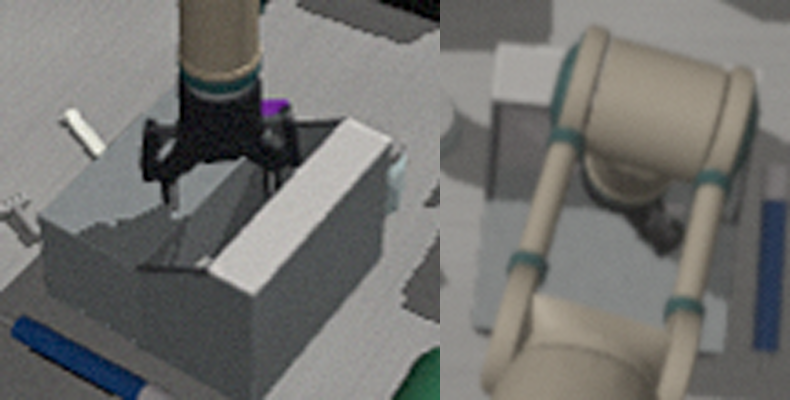

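View pics/w7.png

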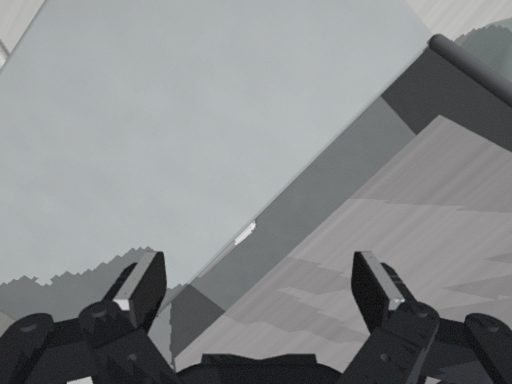

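The tin has left the sill. A white patch at (245,232), just inside the lip, needs a closer look: the tin may be leaning there.

```bash
python3 -c "
import cv2
im=cv2.imread('pics/w7.png')[150:350,150:400];cv2.imwrite('pics/w7z.png',cv2.resize(im,None,fx=3,fy=3,interpolation=cv2.INTER_CUBIC))"
```

```text
(no output)
```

View pics/w7z.png

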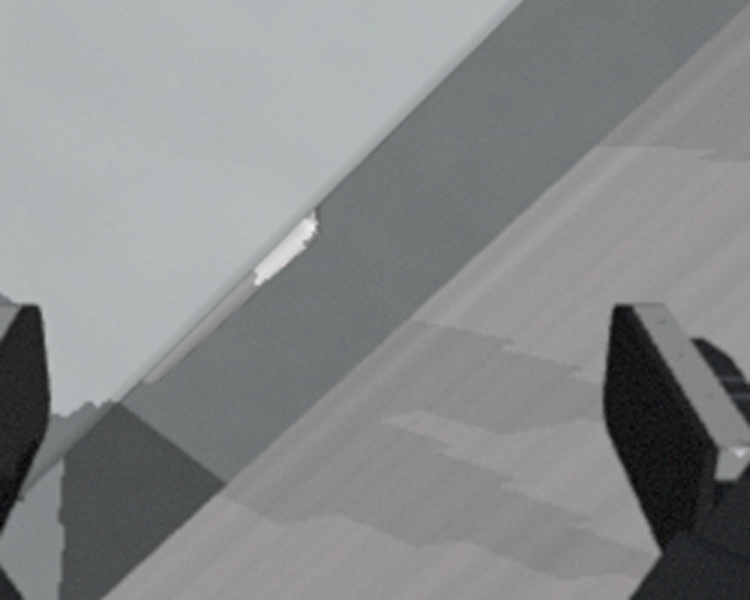

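Run:
```python
from rig import manip
from h import *
from scipy.optimize import least_squares
c=manip.calibration("wrist");B=np.load("B.npy")
for uv in([255,225],[201,276]):
  for z in(.12,.09,.06,.026):
    r=least_squares(lambda p:(proj(c,tf(B,[[p[0],p[1],z]]))-uv).ravel(),[0,0],x_scale=.01)
    print(uv,z,np.round(r.x,4))
```

```text
[255, 225] 0.12 [0.0008 0.0085]
[255, 225] 0.09 [ 0.0097 -0.0016]
[255, 225] 0.06 [ 0.0186 -0.0117]
[255, 225] 0.026 [ 0.0287 -0.0231]
[201, 276] 0.12 [ 0.     -0.0293]
[201, 276] 0.09 [ 0.0088 -0.0477]
[201, 276] 0.06 [ 0.0175 -0.0661]
[201, 276] 0.026 [ 0.0274 -0.087 ]
```

The strip is about 60 mm long at z ≈ 0.03–0.05, so the tin is at the bottom of the well. Drawing back.

Request:
send_rows(increments=[[1, -0.0073, -0.0068, 0, 0], [1, -0.0073, -0.0068, 0, 0], [1, -0.0073, -0.0068, 0, 0], [1, -0.0073, -0.0068, 0, 0], [1, -0.0073, -0.0068, 0, 0], [1, -0.0073, -0.0068, 0, 0], [1, -0.0073, -0.0068, 0, 0], [1, -0.0073, -0.0068, 0, 0]])

```text
clock: 9.4
position: [0.496, -0.0761, 0.1131]
ee_rot: [-0.0, 0.945, 0.328, -0.0]
contact_force: [0.3, 0.7, 0.2]
width: 0.0851
```

Request:
send_rows(increments=[[1, -0.0073, -0.0068, 0, 0], [1, 0, 0, -0.02, 0], [1, 0, 0, -0.04, 0], [1, 0, 0, -0.04, 0], [1, -0.03, 0, -0.03, 0], [1, -0.05, 0, 0, 0], [1, -0.05, 0, 0, 0], [1, 0, 0, 0, 0]])

```text
clock: 10.4
position: [0.3824, -0.1571, 0.2434]
ee_rot: [0.0, 0.945, 0.326, -0.0]
contact_force: [-0.0, 0.1, 0.0]
width: 0.0856
```

```bash
python3 look.py 8;  python3 - <<'E'
from rig import manip
import cv2
cv2.imwrite("pics/scene8.png",manip.get_image("scene")[:,:,::-1]); cv2.imwrite("pics/top8.png",manip.get_image("top")[:,:,::-1])
E
```

```text
10.4 [-0.17159031 -0.09324236  0.24342194] [-0.04294094  0.08169708  0.02357294] {'world': array([ 0.57669676, -0.0835806 ,  0.114     ]), 'turn': np.float64(-0.003017163095520914), 'shift_after_turn': array([0.1982097 , 0.06253715, 0.12925316]), 'tilt': np.float64(-0.9999995283122581)}
```

View pics/st8.png

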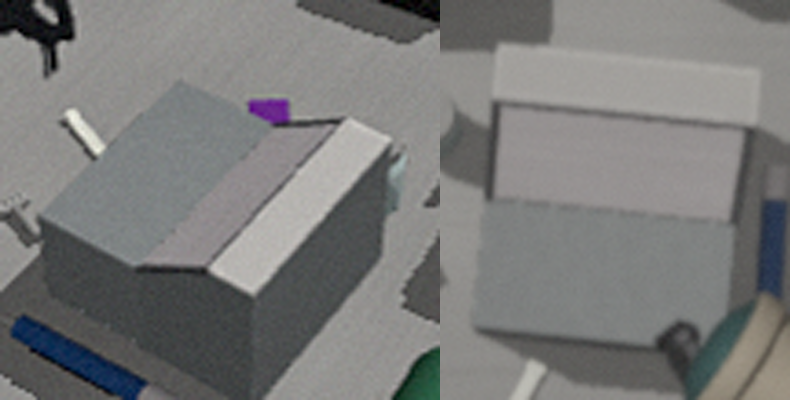

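View pics/w8.png

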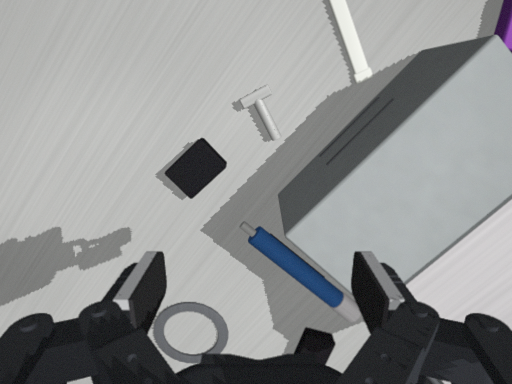

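View pics/top8.png

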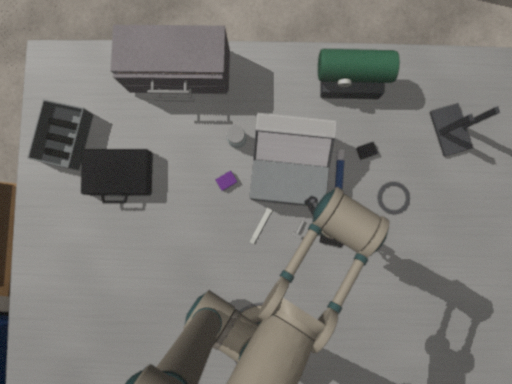

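The sill is empty and the flap is shut, with its edge straight along the lip. The gripper is clear and the bystanders are where they were at the start. Handing in.

```bash
python3 -c "
from rig import manip
print(manip.sign_off())"
```

```text
the job is handed in; nothing more can be done
None
```

The tin is in the bin and the job is handed in; the last move ended at 10.4 s, well under the 32 s limit. I set the open gripper diagonally, so one finger pushed the flap in beside the tin. The other finger slid the tin over the lip until it dropped. I then drew straight back so the flap could shut, and lifted clear.

**Holding the flap:** the lead finger read about 5 N just after the tin dropped, so the flap was still held open at that point.

**Tin in the well:** the wrist picture showed about 60 mm of tin edge low in the well, at roughly z = 0.03–0.05 m. This is an estimate from one partly hidden view; I had no direct view of the tin's final pose once the flap had shut.

**End state:** the last pictures show an empty sill, the flap shut along the lip, and the other things on the counter looking unmoved by eye. The contact force was about 0 N. I did not measure the flap angle in numbers, and no check disagreed.

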